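Put the polished brassware away by kind

TASK

Put the polished brassware away by kind: the two candlesticks in the green-lined tray, the two offering cups in the blue-lined tray and the handbell in the red-lined tray, each standing upright and flat on the lining. Set each piece down rather than letting it drop, and leave the polish bottle and the big brass bowl where they stand.

Things in the scene. Friction and masses are not known exactly. Their poses are not given: they have to be found in the camera images.
- candlestick_1: Brass candlestick (two alike), loose, 0.3 kg, upright, 84 mm tall, round about z. Foot 58 mm across, thin stem, and on top a cylindrical candle socket 42 mm across, from 62 to 84 mm above the underside: grip there from above. Its top is dark with an 8 mm brass pin in the middle, up to 88 mm. Origin: centre of the foot's underside, z up.
- candlestick_2: Brass candlestick (two alike), loose, 0.3 kg, upright, 84 mm tall, round about z. Foot 58 mm across, thin stem, and on top a cylindrical candle socket 42 mm across, from 62 to 84 mm above the underside: grip there from above. Its top is dark with an 8 mm brass pin in the middle, up to 88 mm. Origin: centre of the foot's underside, z up.
- cup_1: Brass offering cup (two alike), loose, 0.16 kg, upright, 64 mm tall, round about z: an open bowl with straight sides 50 mm across from 32 to 64 mm above the underside, on a waisted foot 46 mm across. Grip across the outside of the bowl from above. Origin: centre of the foot's underside, z up.
- cup_2: Brass offering cup (two alike), loose, 0.16 kg, upright, 64 mm tall, round about z: an open bowl with straight sides 50 mm across from 32 to 64 mm above the underside, on a waisted foot 46 mm across. Grip across the outside of the bowl from above. Origin: centre of the foot's underside, z up.
- handbell: Brass handbell, loose, about 0.22 kg, standing mouth down, 86 mm tall, round about its own z axis: brass mouth 56 mm across narrowing upward to 42 mm height, then a dark wooden upright handle, a cylinder 16 mm across from 42 to 86 mm, to be gripped from above. Origin: centre of the underside (mouth), z up.
- tray_green: Shallow wooden tray with green lining, fixed. Outside 92 mm along its x, 168 mm along its y, 18 mm high; walls 4 mm; inside 84 by 160 mm. Origin: centre of the underside, z up; lining's top (things stand on it) 7 mm above the origin. Two things fit side by side at 40 mm either side of the centre along its y.
- tray_blue: Shallow wooden tray with blue lining, fixed. Outside 92 mm along its x, 168 mm along its y, 18 mm high; walls 4 mm; inside 84 by 160 mm. Origin: centre of the underside, z up; lining's top (things stand on it) 7 mm above the origin. Two things fit side by side at 40 mm either side of the centre along its y.
- tray_red: Shallow wooden tray with red lining, fixed. Outside 92 mm along its x, 168 mm along its y, 18 mm high; walls 4 mm; inside 84 by 160 mm. Origin: centre of the underside, z up; lining's top (things stand on it) 7 mm above the origin.
- polish_bottle: Bystander: white plastic polish bottle with red label and cap, loose, 54 mm across, 130 mm tall, standing upright. Origin: centre of its underside.
- big_bowl: Bystander: big open brass bowl, loose, 124 mm across the rim, 50 mm high. Origin: centre of its underside.
Things that resemble listed ones, but are neither listed nor needed, are in the scene too. Leave any pink or white look-alike of the cup_1 alone.

How it is judged:
By the outcome, as a careful person would: the job done as asked, in the order asked, and still so for the second after the job is handed in, with the robot touching nothing.
It also fails if it takes over 128 s, if anything falls off the work surface, if the arm or the gripper's body presses on something with over 40 N, if the wrist force passes 120 N, or if a joint passes its speed limit or range.

ROBOT

A 6-joint arm with a two-finger parallel gripper is mounted at the origin on the work surface. World frame = base frame: x ahead of the robot, y to its left, z up, the work surface at z = 0. Lengths are in m, angles in rad, forces in N, time in s.
With the tool pointing down it reaches from about 0.25 to 0.775 m from the base axis. Payload 4 kg.
Tool frame: the origin (TCP) lies at the centre of the arm's flange, where the gripper is bolted on; the fingertips stand 173 mm ahead of it and the grasp point (between the pads) lies 155 mm ahead of it; z points along the fingers, y is the line along which they close (so a half turn about z gives the same grasp; the last joint's range is limited). The gripper opens to 85 mm and grips with 20 to 120 N. Pads are 22 mm wide; open, the fingers measure 114 mm over their backs; the gripper's body (76 mm by 85 mm) begins 54 mm behind the grasp point. The pads swing forward as they close: fully open they stand 13 mm farther back than shut.
Start: joints at [-1.364, 0.087, 1.371, -0, 1.684, -0.103], TCP at [0.168, -0.524, 0.405] pointing down, gripper open.
Joint ranges: [-3.1, 3.1], [-0.76, 2.03], [0.27, 2.55], [-1.08, 4.22], [0.17, 2.65], [-2.57, 2.57]. Speed limits (rad/s): [2.79, 2.79, 3.14, 3.14, 3.14, 3.14].

INTERFACE

Orientations are given as a unit quaternion [x, y, z, w].
In Python, from rig import bot, solver, cams, order, spotter gives the robot as it stands. Calls block until the motion is done:
- bot.move_ptp(position, orientation): joint-space move of the TCP to a pose.
- bot.line_to(position, frame=None, max_speed=0.15, force_limit=None): straight line of the TCP; frame=None keeps the orientation; max_speed is the mean speed in m/s. With force_limit (N) it stops when the force on the tool has changed by that much, and returns True; else False.
- bot.goto_joints(angles): joint-space move.
- bot.command_gripper(opening, strength=None): finger opening in m; strength is the grip in N (None keeps the last); returns when the fingers have stopped.
- bot.wait(seconds).
- solver.solve_ik(position, orientation): joint angles nearest the present ones, or None.
- cams.camera(name): name is "scene" or "top" or "wrist"; returns the picture (480x640x3 uint8, red, green, blue); there is no depth.
- cams.camera_info(name): a dict with "mtx" (3x3 intrinsics, pixels), "R" (3x3) and "t" (3): a world point X has camera coordinates R X + t. Camera axes: x right, y down, z forward; pixel columns grow to the right and rows downward; lengths in m; the calibration is good to about 2 mm. A picture is of the moment at which its call begins: read the wrist's pose just before it. camera_info takes no time and is no camera call; for the wrist camera it gives the pose at the moment of the call.
A pose or a line that the arm cannot do raises bot.IKError and nothing moves.
- order.sign_off(): hands the job in; it is judged then, once.
Trained networks look in the newest picture that a camera, given by its name, has taken for a name from the list of things; names that differ only in an ending like _2 or _b are one class to them, and where a whole thing is asked for, a point or a joint stands for the part that bears it (a point fixed in the world has none). Each returns a list of dicts, best first, with "conf" (0 to 1); they miss things now and then, are a little off and sometimes report something else, mostly with a low value. They report only what shows in the picture. A call takes as long as a camera call. They do not tell look-alikes from the thing itself.
- spotter.boxes_of(camera, thing): "xy" ([column, row] in pixels, amid what is visible of it).
- spotter.pinpoint(camera, thing): "xy" ([column, row] in pixels: a listed point, or the origin of a listed thing).
Readings, each from a call of its own:
- bot.current_time_s(): time.
- bot.current_qpos(): joint angles.
- bot.current_dq(): joint speeds.
- bot.current_joint_torque(): joint torques, N m.
- bot.current_position(): TCP position.
- bot.current_tool_rot(): TCP orientation.
- bot.current_force(): force on the tool from outside, world axes, zero at the start.
- bot.current_moment(): the same for the moment, N m.
- bot.current_gripper_width(): finger opening in m.
- bot.current_grasp_force(): force on a finger pad.
Only numpy, scipy, OpenCV 4.12 (cv2) and the standard library are available. Lean on these libraries where they do the work, as an engineer would, in place of code of your own. Each camera call takes 0.05 s, during which the arm holds its last target. There are 200 camera calls.

## Working session

There is one attempt and no reset: what is moved stays moved. The work goes in short steps, each a Python script; the robot and the scene stay as the last script left them, time stands still between calls to the robot, and variables do not carry over. Pictures are saved under pics/ and viewed, at most 14 in all, crops included, and the job is handed in when it is done.

```bash
ls; mkdir -p pics
python3 - <<'E'
from rig import bot,cams,spotter
import cv2
for n in ["scene","top"]:
    im=cams.camera(n); cv2.imwrite(f"pics/{n}0.png",im[:,:,::-1])
    i=cams.camera_info(n); print(n,i["mtx"].round(1).tolist(),(-i["R"].T@i["t"]).round(3),i["R"].round(3).tolist())
    for th in ["candlestick_1","cup_1","handbell","tray_green","tray_blue","tray_red","polish_bottle","big_bowl"]:
        print(th,[( [round(float(v)) for v in d["xy"]],round(d["conf"],2)) for d in spotter.pinpoint(n,th)])
print(bot.current_time_s())
E
```

```text
pics
scene [[615.0, 0.0, 319.1], [0.0, 615.0, 241.5], [0.0, 0.0, 1.0]] [1.671 0.163 1.084] [[-0.139, 0.99, -0.002], [0.647, 0.09, -0.757], [-0.75, -0.107, -0.653]]
candlestick_1 [([421, 240], 0.96)]
cup_1 [([276, 210], 0.93), ([300, 226], 0.92), ([266, 244], 0.75), ([329, 245], 0.71)]
handbell [([378, 250], 0.76)]
tray_green [([313, 293], 0.97)]
tray_blue [([202, 270], 0.59)]
tray_red [([425, 294], 0.78)]
polish_bottle [([145, 235], 0.8)]
big_bowl [([518, 266], 0.73)]
top [[516.9, 0.0, 319.5], [0.0, 516.9, 243.9], [0.0, 0.0, 1.0]] [0.3   0.002 1.555] [[0.01, -1.0, -0.006], [-0.994, -0.009, -0.11], [0.11, 0.007, -0.994]]
candlestick_1 [([402, 268], 0.89), ([238, 272], 0.84)]
cup_1 [([348, 277], 0.82), ([368, 254], 0.66), ([324, 253], 0.62)]
handbell [([276, 252], 0.76)]
tray_green [([322, 192], 0.86)]
tray_blue [([418, 206], 0.96)]
tray_red [([236, 208], 0.69)]
polish_bottle [([490, 244], 0.66), ([234, 208], 0.59)]
big_bowl [([156, 245], 0.85)]
0.9
```

View pics/scene0.png

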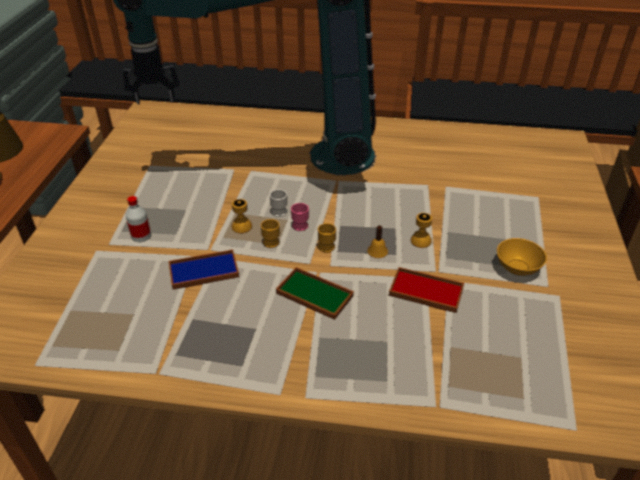

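View pics/top0.png

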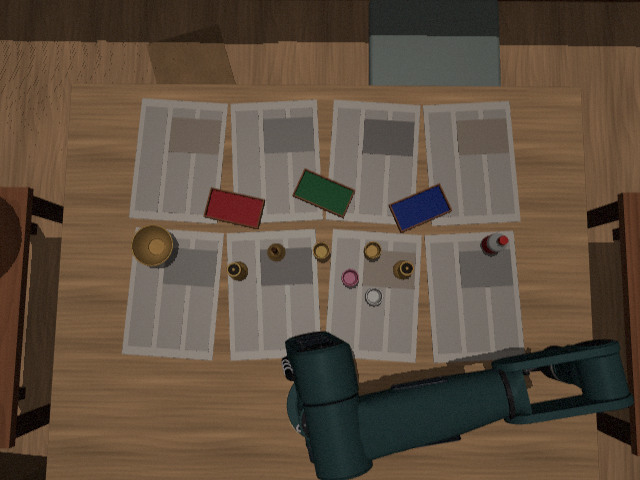

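Scene: the brass cups are at (270,233) and (327,236) and the candlesticks at (240,215) and (422,230). The handbell is at (378,242), the white look-alike at (278,203) and the pink one at (300,216). In the top view the brass cups are at (372,251) and (322,252), pink is at (350,278) and white at (373,297). The candlesticks are at (237,270) and (403,269), and the bell at (276,252). The yellow brass cups fit the description, the pink and white ones don't; I'll confirm in a crop.

```bash
cat > h.py <<'E'
import numpy as np, cv2
from rig import bot,solver,cams,order,spotter
from scipy.spatial.transform import Rotation as Ro
def ray(info,uv,z):
    R,t,K=info["R"],info["t"],info["mtx"]
    c=-R.T@t; d=R.T@np.linalg.solve(K,[uv[0],uv[1],1.0]); return c+d*(z-c[2])/d[2]
def pix(info,X):
    p=info["mtx"]@(info["R"]@np.asarray(X)+info["t"]); return p[:2]/p[2]
E
python3 - <<'E'
from h import *
im=cv2.imread("pics/top0.png"); info=cams.camera_info("top"); hsv=cv2.cvtColor(im,cv2.COLOR_BGR2HSV)
for n,lo,hi in [("green",(50,80,30),(80,255,255)),("blue",(105,120,50),(130,255,255)),("red",(0,180,60),(5,255,255)),("red2",(172,180,60),(180,255,255))]:
    m=cv2.inRange(hsv,lo,hi); N,l,s,c=cv2.connectedComponentsWithStats(m)
    i=1+np.argmax(s[1:,4]); ys,xs=np.nonzero(l==i)
    P=np.array([ray(info,(x,y),.007)[:2] for x,y in zip(xs,ys)],np.float32)
    print(n,s[i,4],cv2.minAreaRect(P),P.mean(0))
for n,uv,z in [("cs",(237,268),.086),("cs",(403,268),.086),("cup",(372,251),.064),("cup",(322,251),.064),("bell",(276,252),.086),("pink",(350,278),.064),("white",(373,297),.064)]:
    print(n,ray(info,uv,z).round(3))
s=cams.camera("scene")[:,:,::-1]; 
a=cv2.resize(im[230:320,220:420],(800,360),interpolation=cv2.INTER_CUBIC)
b=cv2.resize(s[190:260,220:440],(754,240),interpolation=cv2.INTER_CUBIC); b=cv2.copyMakeBorder(b,0,0,0,46,cv2.BORDER_CONSTANT)
cv2.imwrite("pics/crop1.png",np.vstack([a,b]))
wi=cams.camera_info("wrist"); p=bot.current_position(); Rt=Ro.from_quat(bot.current_tool_rot())
print("wrist cam in tool",Rt.inv().apply(-wi["R"].T@wi["t"]-p),(wi["R"]@Rt.as_matrix()).round(2).tolist(),wi["mtx"][0,0],Rt.as_quat(),Rt.as_matrix().round(2).tolist())
E
```

```text
green 1353 ((0.628508985042572, 0.0017570480704307556), (0.15820041298866272, 0.08064974099397659), 66.76954650878906) [0.62824136 0.00164233]
blue 1351 ((0.5854392647743225, -0.29082292318344116), (0.08155572414398193, 0.15599067509174347), 23.091039657592773) [ 0.585019   -0.29066867]
red 141 ((0.5873434543609619, 0.32957887649536133), (0.08711232244968414, 0.04931018874049187), 8.727108001708984) [0.5853422  0.32563123]
red2 510 ((0.5773009061813354, 0.26357102394104004), (0.13399085402488708, 0.07858626544475555), 77.90193176269531) [0.5763983  0.26433322]
cs [0.391 0.246 0.086]
cs [ 0.395 -0.226  0.086]
cup [ 0.445 -0.14   0.064]
cup [0.444 0.005 0.064]
bell [0.437 0.136 0.086]
pink [ 0.366 -0.077  0.064]
white [ 0.312 -0.143  0.064]
wrist cam in tool [0.07526591 0.0007101  0.03184825] [[-0.0, 1.0, -0.0], [-0.95, -0.0, -0.3], [-0.3, 0.0, 0.95]] 342.93174776552644 [9.88027663e-01 1.54276804e-01 9.89676592e-06 7.26411950e-05] [[0.95, 0.3, 0.0], [0.3, -0.95, -0.0], [-0.0, 0.0, -1.0]]
```

View pics/crop1.png

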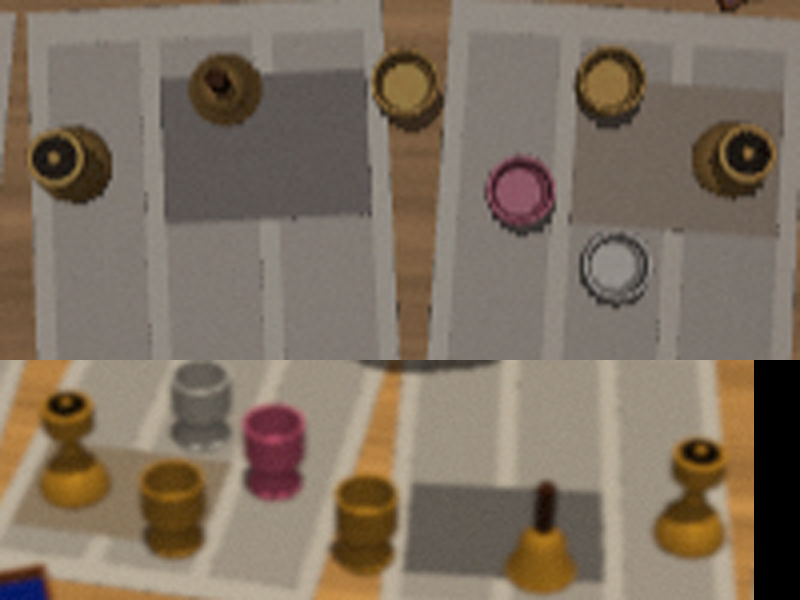

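The crop (4x; top half is the top view, bottom half the scene view) shows two brass cups at top px (372.7,250.7) and (321.5,251). Pink at (350,278) and white at (373.5,297) are the look-alikes, to be left alone. Socket pins are at (233.5,269) and (406.6,268), and the bell handle top is at (273.7,250). Next I hover over the right candlestick, refine with the wrist camera, and measure the red tray.

```bash
cat >> h.py <<'E'
def quat(yaw,flip):
    c,s=np.cos(yaw),np.sin(yaw); f=-1 if flip else 1
    y=f*np.array([c,s,0]); z=np.array([0,0,-1.]); return Ro.from_matrix(np.c_[np.cross(y,z),y,z]).as_quat()
def best(yaw,pts):   # the half-turn with the least joint-6 excursion over pts
    r=[]
    for f in (0,1):
        q=quat(yaw,f); J=[solver.solve_ik(p,q) for p in pts]
        if all(j is not None for j in J): r.append((max(abs(j[5]) for j in J),f,q))
    return min(r,key=lambda a:a[:2])[2]
TR={"green":(np.array([.6285,.0017]),np.radians(66.8)),"blue":(np.array([.5853,-.2908]),np.radians(113.1)),"red":(np.array([.578,.275]),np.radians(77.9))}
def slot(tray,k):
    c,a=TR[tray]; return c+k*np.array([np.cos(a),np.sin(a)]), a-np.pi/2
def see(thing,xy,tag,ztop):
    info=cams.camera_info("wrist"); im=cams.camera("wrist"); cv2.imwrite(f"pics/{tag}.png",im[:,:,::-1])
    print("expect px base",pix(info,[*xy,0]).round(),"top",pix(info,[*xy,ztop]).round())
    for d in spotter.pinpoint("wrist",thing): print(thing,np.round(d["xy"]),round(d["conf"],2),"->",ray(info,d["xy"],0)[:2].round(4))
E
python3 - <<'E'
from h import *
im=cv2.imread("pics/top0.png"); info=cams.camera_info("top"); hsv=cv2.cvtColor(im,cv2.COLOR_BGR2HSV)
m=cv2.inRange(hsv,(0,180,60),(5,255,255))|cv2.inRange(hsv,(170,150,50),(180,255,255))
N,l,s,c=cv2.connectedComponentsWithStats(m);i=1+np.argmax(s[1:,4]);ys,xs=np.nonzero(l==i)
print(cv2.minAreaRect(np.array([ray(info,(x,y),.007)[:2] for x,y in zip(xs,ys)],np.float32)))
for n,uv,z in [("csL",(233.5,269),.086),("csR",(406.6,268),.086),("bell",(273.7,250),.086),("cupR",(372.6,250.5),.064),("cupL",(321.3,250.8),.064)]: print(n,ray(info,uv,z)[:2].round(4))
xy=ray(info,(406.6,268),.086)[:2]; sp,yaw=slot("green",-.04)
q=best(yaw,[[*xy,.35],[*sp,.35],[*sp,.235]])
bot.move_ptp([*xy,.35],q); print(bot.current_qpos(),bot.current_time_s())
see("candlestick_1",xy,"w1",.086)
E
```

```text
((0.5797778367996216, 0.2734760046005249), (0.1567581593990326, 0.08126413077116013), 77.90294647216797)
csL [0.3877 0.2562]
csR [ 0.3951 -0.2361]
bell [0.4431 0.1427]
cupR [ 0.4464 -0.1418]
cupL [0.4441 0.0068]
[-6.63263546e-01 -9.68189470e-02  1.66181158e+00 -5.29722646e-04
  1.57586245e+00 -2.57023344e-01] 2.3333
expect px base [322. 212.] top [322. 239.]
candlestick_1 [320. 212.] 0.58 -> [ 0.3937 -0.236 ]
```

View pics/w1.png

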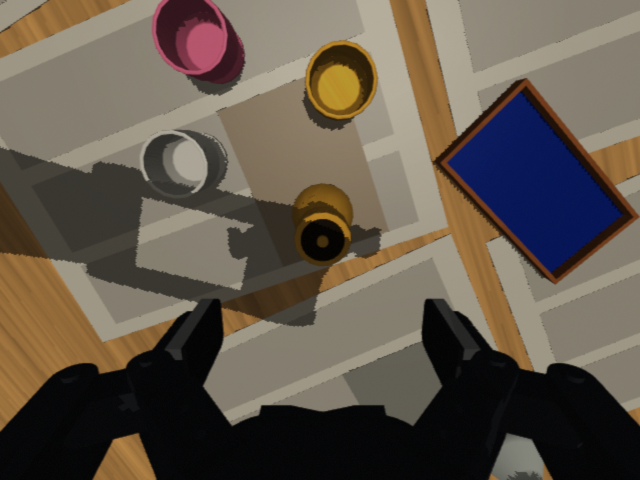

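The wrist view shows the pin at (322,240) against an expected (322,239), so the position is confirmed to about 1 mm. Pick and place it.

```bash
cat >> h.py <<'E'
TR["red"]=(np.array([.5798,.2735]),np.radians(77.9))
def pick(xy,g,q,opening=.085,up=.13):
    z=g+.155; bot.command_gripper(opening)
    if np.linalg.norm(bot.current_position()[:2]-xy)>.003: bot.move_ptp([*xy,z+.13],q)
    hit=bot.line_to([*xy,z+.02],max_speed=.2,force_limit=15) or bot.line_to([*xy,z],max_speed=.06,force_limit=15)
    if hit: print("HIT on descent",bot.current_position()); return False
    bot.command_gripper(0.0,40); w=bot.current_gripper_width()
    bot.line_to([*xy,z+up],max_speed=.15)
    print("width",round(w,4),round(bot.current_gripper_width(),4),"grasp",bot.current_grasp_force(),"t",bot.current_time_s()); return True
def place(sp,g,q,release,up=.13):
    z=g+.155+.007
    bot.move_ptp([*sp,z+up],q); bot.wait(.2)
    bot.line_to([*sp,z+.015],max_speed=.15); bot.wait(.2)
    hit=bot.line_to([*sp,z-.004],max_speed=.02,force_limit=4)
    print("touch",hit,"dz",round(bot.current_position()[2]-z,4),"F",np.round(bot.current_force(),1))
    bot.command_gripper(release); bot.wait(.1)
    bot.line_to([*sp,z+up],max_speed=.2); print("t",bot.current_time_s())
E
python3 - <<'E'
from h import *
xy=np.array([.3947,-.2360]); g=.072; sp,yaw=slot("green",-.04)
q=best(yaw,[[*xy,.35],[*sp,.35],[*sp,.235]])
if pick(xy,g,q):
    place(sp,g,q,.075)
    cv2.imwrite("pics/t1.png",cams.camera("top")[150:330,180:440,::-1]); see("candlestick_1",sp,"w2",.093)
E
```

```text
width 0.0409 0.041 grasp 40.70127010345459 t 5.2917
touch True dz 0.0005 F [ 1.1 -0.2  5.6]
t 9.7917
expect px base [325. 209.] top [326. 238.]
candlestick_1 [322. 209.] 0.96 -> [ 0.6101 -0.0332]
```

Touched down within 0.5 mm of the expected height. Second candlestick next, with a wrist look before grasping.

Run:
```python
from h import *
xy=np.array([.3877,.2562]); g=.072; sp,yaw=slot("green",.04)
q=best(yaw,[[*xy,.36],[*sp,.36],[*sp,.235]])
bot.move_ptp([*xy,g+.155+.13],q); see("candlestick_1",xy,"w3",.086)
info=cams.camera_info("wrist"); im=cv2.imread("pics/w3.png"); u,v=pix(info,[*xy,.084]).astype(int)
# dark disc of the socket's top, near the expected place
g0=cv2.cvtColor(im,cv2.COLOR_BGR2GRAY)[v-50:v+50,u-50:u+50]; m=(g0<40).astype(np.uint8)
N,l,s,c=cv2.connectedComponentsWithStats(m); print([(s[i].tolist(),ray(info,c[i]+[u-50,v-50],.084)[:2].round(4)) for i in range(1,N) if s[i,4]>100])
```

```text
expect px base [321. 211.] top [321. 238.]
candlestick_1 [610. 370.] 0.76 -> [ 0.6145 -0.0416]
candlestick_1 [320. 213.] 0.58 -> [0.3857 0.2549]
[([28, 32, 44, 41, 1325], array([0.3865, 0.2559])), ([49, 84, 34, 16, 249], array([0.3867, 0.2191]))]
```

View pics/w2.png

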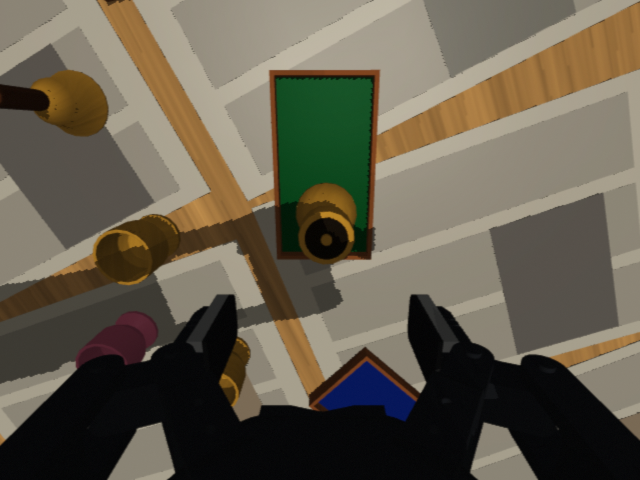

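View pics/w3.png

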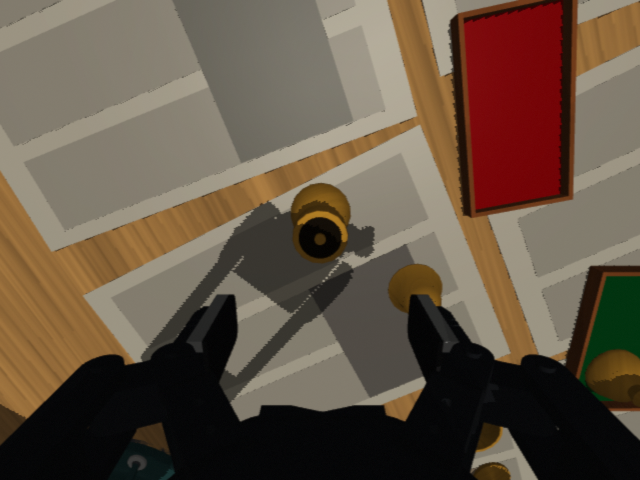

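w2 shows candlestick 1 upright and centred across the green tray at (326,238). w3 shows the left candlestick's pin at (320,239), giving (0.3868, 0.2558). Next I move it, then hover over the right cup.

```bash
python3 - <<'E'
from h import *
xy=np.array([.3868,.2558]); g=.072; sp,yaw=slot("green",.04)
q=best(yaw,[[*xy,.36],[*sp,.36],[*sp,.235]])
if pick(xy,g,q):
    place(sp,g,q,.075)
    see("candlestick_1",sp,"w4",.093)
    xy=np.array([.4464,-.1418]); g=.05; sp,yaw=slot("blue",-.04)
    q=best(yaw,[[*xy,.36],[*sp,.36],[*sp,.215]])
    bot.move_ptp([*xy,g+.155+.13],q); see("cup_1",xy,"w5",.064)
E
python3 -c "
import cv2,numpy as np
a=cv2.imread('pics/w4.png');b=cv2.imread('pics/w5.png')
cv2.imwrite('pics/w45.png',cv2.resize(np.hstack([a,b]),(800,300),interpolation=cv2.INTER_AREA))"
```

```text
width 0.0409 0.0408 grasp 40.80346763134003 t 14.3583
touch True dz 0.0005 F [-1.   0.7  5.9]
t 18.9917
expect px base [325. 209.] top [325. 237.]
candlestick_1 [324. 210.] 0.84 -> [0.6429 0.0384]
candlestick_1 [168. 302.] 0.71 -> [0.448  0.0104]
candlestick_1 [322. 285.] 0.61 -> [ 0.6095 -0.0361]
expect px base [323. 217.] top [323. 239.]
cup_1 [396.  46.] 0.88 -> [0.4449 0.0085]
cup_1 [269. 113.] 0.79 -> [ 0.3705 -0.077 ]
cup_1 [183. 163.] 0.75 -> [ 0.3163 -0.1443]
cup_1 [324. 217.] 0.65 -> [ 0.4472 -0.1414]
```

View pics/w45.png

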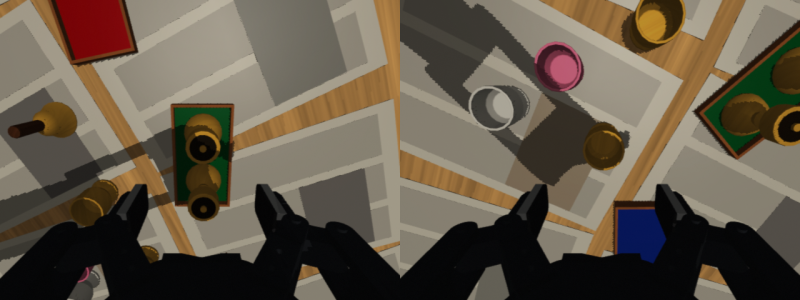

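Left half (w4): both candlesticks stand upright in the green tray. Right half (w5, half scale): the brass cup is at (604,143), i.e. full-size (324,239) as expected; pink at (558,66) and white at (498,104) are clear of the fingers. Both brass cups agree with the top estimate to 2 mm, so I move them both.

Run:
```python
from h import *
g=.05
for xy,k,tag in [((.4468,-.1416),-.04,"w6"),((.4447,.0075),.04,"w8")]:
    xy=np.array(xy); sp,yaw=slot("blue",k)
    q=best(yaw,[[*xy,.36],[*sp,.36],[*sp,.215]])
    if not pick(xy,g,q,.08) or bot.current_gripper_width()<.04: break
    place(sp,g,q,.08); see("cup_1",sp,tag,.071)
else:
    xy=np.array([.4431,.1427]); g=.066; sp,yaw=slot("red",0)
    q=best(yaw,[[*xy,.36],[*sp,.36],[*sp,.23]])
    bot.move_ptp([*xy,g+.155+.13],q); see("handbell",xy,"w9",.086)
a=cv2.imread('pics/w8.png');b=cv2.imread('pics/w9.png')
cv2.imwrite('pics/w89.png',cv2.resize(np.hstack([a,b]),(800,300),interpolation=cv2.INTER_AREA))
```

```text
width 0.0491 0.0488 grasp 41.545076463371515 t 23.1083
touch True dz 0.0008 F [-0.   0.8  4.7]
t 27.4
expect px base [325. 218.] top [325. 241.]
cup_1 [322. 222.] 0.65 -> [ 0.6006 -0.3315]
width 0.0492 0.0493 grasp 41.609163880348206 t 31.6833
touch True dz 0.0007 F [0.4 0.6 4.8]
t 36.1167
expect px base [325. 218.] top [325. 241.]
cup_1 [324. 304.] 0.83 -> [ 0.6035 -0.336 ]
cup_1 [324. 217.] 0.73 -> [ 0.5689 -0.2538]
expect px base [322. 212.] top [322. 240.]
handbell [326. 214.] 0.69 -> [0.4467 0.1406]
```

View pics/w89.png

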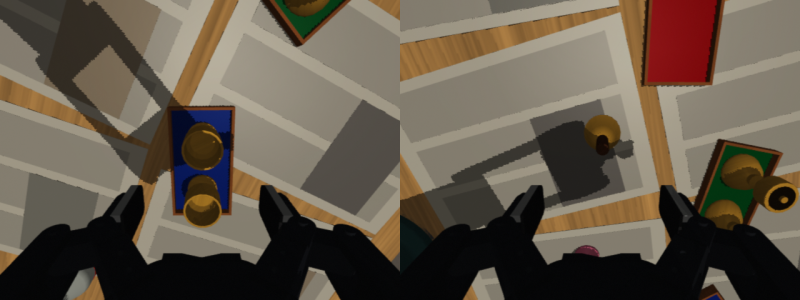

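Left (w8): both cups stand in the blue tray. Right (w9): the handle end is near full-size (323,234) against an expected (322,240), so I refine that before grasping.

Run:
```python
from h import *
info=cams.camera_info("wrist"); im=cv2.imread("pics/w9.png")
for x in ([.4431,.1427],[.4467,.1406],[.446,.144]): print(x,pix(info,[*x,0]).round(),pix(info,[*x,.086]).round())
cv2.imwrite("pics/c9.png",cv2.resize(im[170:270,270:380],None,fx=5,fy=5,interpolation=cv2.INTER_CUBIC))
```

```text
[0.4431, 0.1427] [322. 212.] [322. 240.]
[0.4467, 0.1406] [326. 214.] [327. 241.]
[0.446, 0.144] [324. 210.] [325. 237.]
```

View pics/c9.png

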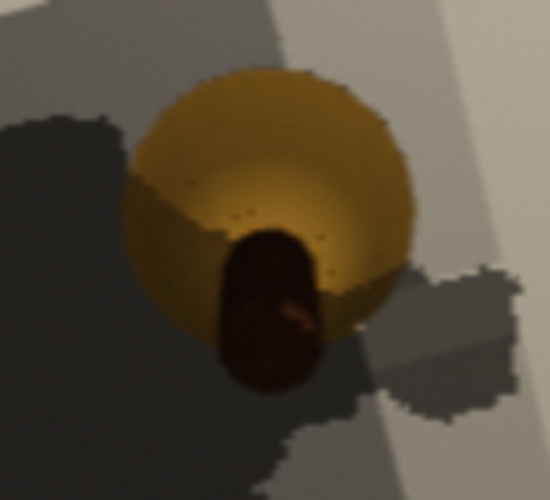

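The crop puts the mouth centre at full-size px (323.9,212.6) and the handle end at (324,238.4). Both rays give a consistent axis, which I compute and then use for the grasp.

Run:
```python
from h import *
info=cams.camera_info("wrist"); a=ray(info,(323.9,212.6),0)[:2]; b=ray(info,(324,238.4),.086)[:2]; print(a,b)
xy=(a+b)/2; g=.066; sp,yaw=slot("red",0)
q=best(yaw,[[*xy,.36],[*sp,.36],[*sp,.23]])
if np.linalg.norm(a-b)<.004:
    bot.move_ptp([*xy,g+.155+.13],q)
    if pick(xy,g,q,.06) and bot.current_gripper_width()>.01:
        place(sp,g,q,.06); see("handbell",sp,"w10",.093)
        bot.goto_joints([-1.364,.087,1.371,0,1.684,-.103])
        t=cams.camera("top")[150:320,120:520,::-1]; s=cams.camera("scene")[170:330,100:560,::-1]
        cv2.imwrite("pics/final.png",np.vstack([cv2.resize(np.ascontiguousarray(t),(720,306)),cv2.resize(np.ascontiguousarray(s),(720,250))]))
        print(bot.current_time_s(), np.abs(bot.current_dq()).max())
```

```text
[0.44504092 0.14192359] [0.44495997 0.14331854]
width 0.0149 0.0148 grasp 38.99250626564026 t 41.1
touch True dz 0.0003 F [-0.9 -0.1  5.1]
t 45.3083
expect px base [325. 210.] top [325. 240.]
handbell [324. 217.] 0.94 -> [0.5779 0.2667]
48.65 0.004540445055373814
```

View pics/final.png

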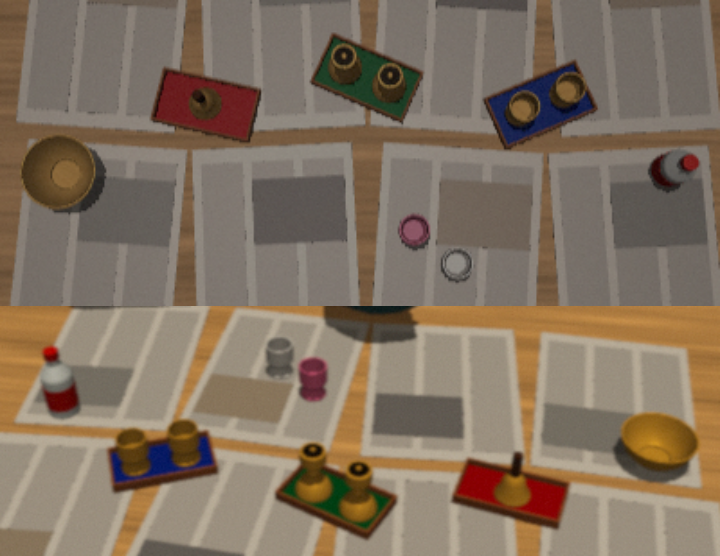

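The final picture shows all five pieces upright in their trays: bell in red at (205,103), candlesticks in green at (345,60) and (388,82), cups in blue at (522,108) and (570,90). The bottle, bowl, pink cup and white cup are undisturbed.

```bash
python3 -c "
from rig import order; print(order.sign_off())"
```

```text
the job is handed in; nothing more can be done
None
```

The job is handed in after 48.7 s on the robot's clock: both candlesticks stand in the green tray, both brass cups in the blue and the handbell in the red, and the final pictures show the bottle, bowl and look-alike cups where they stood.

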